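# Plug the test gauge into the culture jar and hold it open

### The job

Pull the plug-in gauge straight up out of its parking stand, past the spring catch, and check the culture jar with it: push its plug into the valve on the jar's lid until the gauge's shoulder is down on the valve block, then, keeping it pressed in, twist it a quarter turn clockwise (seen from above) against the spring. Do not let go: the valve springs back, so finish with the gripper still holding the gauge fully in and fully turned. Leave the dishes, pen, tweezers and reagent jar where they are.

Things in the scene. Friction and masses are not known exactly. Their poses are not given: they have to be found in the camera images.
- gauge: plug-in pressure gauge, 60 mm high, 0.13 to 0.25 kg, parked upright in the stand. Origin: centre of its plug's underside, z up. Grip it across the flat sides of its black block: 34 mm along y (46 mm along x), from 22 to 56 mm above the origin; above that a round white dial to 60 mm, 32 mm across. It is the same after a half turn about z.
- gauge_shoulder (a point): point on the gauge's axis, 18 mm above its origin: underside of its round shoulder (34 mm across, 4 mm thick). The plug hangs below: a round stem 16 mm across, 18 mm long, tapered over its lowest 8 mm, with two lugs at the bottom: round pins 7 mm thick, 28 mm from end to end along the gauge's x. Axes as the gauge.
- stand: dark steel parking block fixed to the bench, 90 mm along its x, 60 mm along y, 45 mm high; origin at the centre of its underside.
- slot (a point): centre of the slot (30 mm along x, 20 mm along y) in the stand's top face, 45 mm above the bench; axes as the stand. The gauge's shoulder rests on this face, gauge x along the slot, gauge origin 18 mm below. A sprung roller at each end of the slot catches over a lug: pulling straight up takes up to about 15 N in the first 12 mm; the lugs clear the block after 18 mm.
- jar: clear culture jar with an aluminium lid, fixed to the bench: 144 mm across at the foot, 132 mm over the lid, lid top 122 mm above the bench; origin at the centre of its underside. On the middle of the lid stands an aluminium valve block, 50 mm along x, 48 mm along y, its top 148 mm above the bench; nothing else on the jar is higher than 133 mm.
- valve_mouth (a point): centre of the opening in the valve block's top face, 148 mm above the bench, z up: a round bore about 20 mm wide with two notches, together a slot 33 mm long along this point's x and 11 mm wide along y. The gauge's plug enters with the gauge's x along this x, either way round. The top is 6 mm thick, hollow beneath: the lugs can turn there, clockwise seen from above.
- turning_piece (a point): centre of the brass turning piece inside the block, at rest, 11 mm below the mouth. The lugs drop between its two ridges (9 mm apart) and push it down against a spring, 4 N at first, 8 N after 7 mm, when the gauge's shoulder meets the block's top (gauge origin 18 mm below the mouth). The lugs clear the block's top and can turn once it is pushed 3 mm or more.
- plunger (a joint): how far the turning piece is pushed down, m: 0 at rest, 0.007 with the gauge's shoulder on the valve block; a spring pushes it back up.
- valve (a joint): how far the turning piece is twisted clockwise seen from above, rad: 0 at rest, stop at 1.5. The gauge's lugs carry it round; it lags the gauge by up to 0.1 rad of free play. A spring turns it back with 0.03 N m at first and 0.15 N m at the stop.
- dish_a: flat round glass culture dish with brown agar, 80 mm across, 16 mm high, standing between the jar and the stand. Not to be moved. Origin: centre of its underside.
- dish_b: flat round glass culture dish with dark agar, 80 mm across, 16 mm high, at the back. Not to be moved. Origin: centre of its underside.
- dish_c: flat round glass culture dish with pale agar, 80 mm across, 16 mm high, at the back. Not to be moved. Origin: centre of its underside.
- pen: black marker pen, 14 x 125 x 12 mm, lying in front. Not to be moved. Origin: centre of its underside.
- tweezers: flat steel tweezers, 124 mm long, 6 mm thick, lying in front. Not to be moved. Origin: centre of its underside.
- reagent: amber glass jar with a black cap, 56 mm across, 100 mm high, at the back left. Not to be moved. Origin: centre of its underside.

How it is judged:
By the outcome, as a careful person would: the job done as asked, in the order asked, and still so for the second after the job is handed in, while the arm keeps its last pose, push and grip.
It also fails if it takes over 54 s, if anything falls off the work surface, if the arm or the gripper's body presses on something with over 40 N, if the wrist force passes 120 N, or if a joint passes its speed limit or range.

### The arm

A 6-joint arm with a two-finger parallel gripper is mounted at the origin on the work surface. World frame = base frame: x ahead of the robot, y to its left, z up, the work surface at z = 0. Lengths are in m, angles in degrees, forces in N, time in s.
With the tool pointing down it reaches from about 0.3 to 0.95 m from the base axis. Payload 3.1 kg.
Tool frame: the origin (TCP) lies at the very end of the fingers, on their centre line; the grasp point (between the pads) lies 19 mm behind it (r.grip_depth is the distance from the TCP to the grasp point, in m); z points along the fingers, y is the line along which they close (so a half turn about z gives the same grasp; the last joint's range is limited). The gripper opens to 85 mm and grips with 20 to 120 N. Pads are 22 mm wide; open, the fingers measure 114 mm over their backs; the gripper's body (76 mm by 85 mm) begins 54 mm behind the grasp point. The pads swing forward as they close: fully open they stand 13 mm farther back than shut.
Start: joints at [64.819, 17.653, 93.61, -0, 68.738, -3.994], TCP at [0.226, 0.583, 0.231] pointing down, gripper open.
Joint ranges: [-175.34, 175.34], [-45.06, 112.39], [2.9, 150.54], [-68.45, 248.45], [3.09, 151.38], [-168.51, 168.51]. Speed limits (degrees/s): [159.86, 159.86, 180, 180, 180, 180].

### API

Orientations are given as [roll, pitch, yaw] about the fixed x, y, z axes, in that order (R = Rz(yaw) Ry(pitch) Rx(roll)).
In Python, from plant import r gives the robot as it stands. The module is installed in compiled form; this text tells all that it offers.
- The arm moves only by the tool apply_moves, never from a script. Its argument "targets" is a list that holds one entry, the list of rows, each a list of 5 numbers: the opening, from -1 (shut) to 1 (fully open), then the shift along the tool's x, y, z in m, then the turn about the tool's z in degrees. A call has 1 to 8 rows; each row shifts and turns the commanded pose from where the row before left it, along the tool's axes as they then stand; what a row does not reach is not made up. A row lasts 1/12 s, in which the tool goes at most 41.7 mm and 7.16 degrees, less where a joint would pass 70% of its speed; a pose out of reach is approached as far as the arm can. A call is refused whole if a number of a shift passes 0.0417 or a number of a turn 7.16, either way. A call with a gripper value outside its range is refused whole. The fingers move at their own pace and stop on an object; "squeeze" is the grip in N (left out, the last holds). Time passes only in rows, so rows that do not move let the fingers close. It gives the time, the measured TCP pose, the force, the opening and the grip force at its end, in the units of the state.
- r.state(): the state, without advancing time (a new reading comes with each control period).
- r.grab_frame(name): name is "scene" or "top"; returns a dict with "pixels" (384x512x3 uint8, red, green, blue), "K" (3x3 intrinsics, pixels), "R" (3x3) and "t" (3): a world point X has camera coordinates R X + t. Camera axes: x right, y down, z forward; pixel columns grow to the right and rows downward; lengths in m; the calibration is good to about 2 mm. A picture is of the moment at which its call begins. There is no depth.
- r.close_job(): hands the job in; it is judged then, once.
The state is a dict: "time": time; "joint_pos": joint angles; "joint_vel": joint speeds; "joint_torque": joint torques, N m; "position": TCP position; "eef_rot": TCP orientation; "ft_force": force on the tool from outside, world axes, zero at the start; "moment": the same for the moment, N m; "opening": opening from 0.0 (shut) to 1.0 (fully open); "finger_force": force on a finger pad.
Only numpy, scipy, OpenCV 4.12 (cv2) and the standard library are available. Lean on these libraries where they do the work, as an engineer would, in place of code of your own. Each camera call takes 0.05 s, during which the arm holds its last target. There are 200 camera calls.

## Working session

There is one attempt and no reset: what is moved stays moved. The work goes in short steps, Python scripts to look and compute and a tool call to move; the robot and the scene stay as the last step left them, time stands still between calls to the robot, and variables do not carry over. Pictures are saved under pics/ and viewed, at most 10 in all, crops included, and the job is handed in when it is done.

Besides the shell and the picture viewer there is one more tool, called by a JSON object that holds its "op" and its "data", one argument or row to a line. apply_moves: Moves the arm, as the interface text tells. Its arguments: {"type":"object","properties":{"targets":{"type":"array"},"squeeze":{"type":"number"}},"required":["targets"]}

```bash
mkdir -p pics
python3 - <<'E'
from plant import r
import cv2,numpy as np
for n in ("scene","top"):
    f=r.grab_frame(n); cv2.imwrite(f"pics/{n}0.png",f["pixels"][:,:,::-1]); np.savez(f"{n}0.npz",**f)
    print(n,f["K"].tolist(),np.round(f["R"],4).tolist(),f["t"], -f["R"].T@f["t"])
print(r.state())
E
```

```text
scene [[463.7625027368948, 0.0, 252.60749005550844], [0.0, 463.7625027368948, 184.55063027348837], [0.0, 0.0, 1.0]] [[0.8813, 0.4721, -0.0232], [0.2343, -0.479, -0.846], [-0.4105, 0.7401, -0.5327]] [-0.5131432  -0.01318312  1.21940259] [ 0.95584982 -0.66652129  0.62652448]
top [[441.1909136514214, 0.0, 249.03897657793806], [0.0, 441.1909136514214, 193.555285732928], [0.0, 0.0, 1.0]] [[0.0158, -0.9998, 0.0157], [-0.9962, -0.0171, -0.0857], [0.086, -0.0143, -0.9962]] [0.02928721 0.56591514 0.95858899] [0.48087395 0.05260459 1.00299728]
{'time': 0.1, 'joint_pos': array([ 6.48174813e+01,  1.76995759e+01,  9.36815836e+01, -8.19386828e-05,
        6.87397685e+01, -3.99259307e+00]), 'joint_vel': array([ 0.02233184, -0.16321439, -0.0837961 , -0.01609518,  0.00127368,
       -0.02506743]), 'joint_torque': array([-4.10184202e-04, -4.16413450e+01, -2.77643162e+01, -2.08160855e-04,
        4.16471579e-03, -8.55219383e-06]), 'position': array([0.2256087 , 0.58205374, 0.23016664]), 'eef_rot': array([-1.79879360e+02, -8.34379253e-03,  1.58810095e+02]), 'ft_force': array([-0.19872468,  0.96364577,  1.02050647]), 'moment': array([-0.02399515, -0.00663506,  0.00627567]), 'finger_force': 0.0, 'opening': 0.994425969086849}
```

View pics/scene0.png

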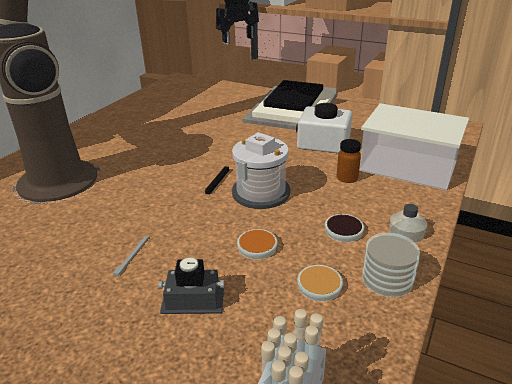

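View pics/top0.png

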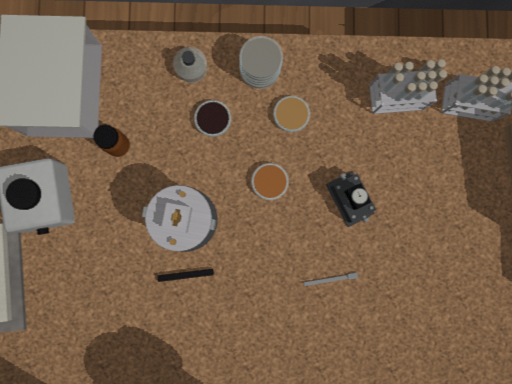

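The scene view shows the gauge in its stand at about (190,285) and the jar with its valve block at (262,145). In the top view the gauge dial is at (360,197), the stand at (351,198) and the valve block at (177,217). I'll enlarge these next.

Run:
```python
import cv2,numpy as np
s=cv2.imread("pics/scene0.png");t=cv2.imread("pics/top0.png")
def c(im,x,y,w,h,k): return cv2.resize(im[y:y+h,x:x+w],None,fx=k,fy=k,interpolation=cv2.INTER_CUBIC)
a=np.vstack([np.hstack([c(t,322,165,66,50,6),c(t,144,190,66,50,6)]),np.hstack([c(s,158,255,66,50,6),c(s,230,127,66,50,6)])])
print(a.shape);cv2.imwrite("pics/m.png",a)
```

```text
(600, 792, 3)
```

View pics/m.png

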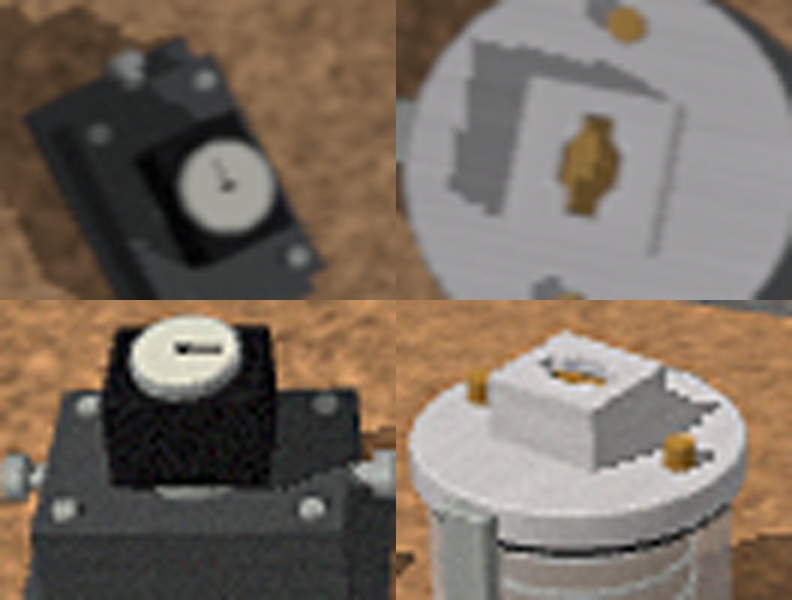

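The top-left crop shows the gauge dial at (226,185) and the edges of its block. The top-right crop shows the mouth slot running from (582,214) to (598,117). The lower crops give the same features in the scene view. Next I triangulate them.

```bash
cat > h.py <<'E'
import numpy as np
from scipy.optimize import least_squares
C={n:dict(np.load(f"{n}0.npz")) for n in("top","scene")}
O={"tg":("top",322,165,0,0),"tv":("top",144,190,396,0),"sg":("scene",158,255,0,300),"sv":("scene",230,127,396,300)}
def pix(k,x,y):
    n,u,v,a,b=O[k]; return n,np.array([u+(x-a+.5)/6-.5,v+(y-b+.5)/6-.5])
def proj(n,X):
    c=C[n]; p=c["K"]@(c["R"]@X+c["t"]); return p[:2]/p[2]
def tri(*obs):
    s=least_squares(lambda X:np.concatenate([proj(n,X)-p for n,p in obs]),[.4,0,.1]); return s.x,np.sqrt(2*s.cost)
def atz(o,z):
    n,p=o; return least_squares(lambda X:proj(n,np.r_[X,z])-p,[.4,0]).x
def fit(obs,x0):  # obs: (pixobs, model pt); solve x,y,z,yaw
    def f(q):
        c,s=np.cos(q[3]),np.sin(q[3])
        return np.concatenate([proj(o[0],np.array([q[0]+c*m[0]-s*m[1],q[1]+s*m[0]+c*m[1],q[2]+m[2]]))-o[1] for o,m in obs])
    s=least_squares(f,x0,loss="soft_l1"); return s.x,f(s.x).reshape(-1,2)
E
python3 - <<'E'
from h import *
np.set_printoptions(precision=4,suppress=True)
print("dial",tri(pix("tg",226,185),pix("sg",187,354)))
print("mouth",tri(pix("tv",590,166),pix("sv",574,371)))
for n,a,b in[("TR",(684,106),(663,367)),("TL",(530,78),(567,333)),("BR",(656,258),(597,408)),("BL",(503,215),(490,372))]:
    print(n,tri(pix("tv",*a),pix("sv",*b)),atz(pix("tv",*a),.148),atz(pix("sv",*b),.148))
a=atz(pix("tv",582,214),.148);b=atz(pix("tv",598,117),.148);d=b-a
print("slot",a,b,(a+b)/2,np.linalg.norm(d),np.degrees(np.arctan2(d[1],d[0])))
for k,p,z in[("tg",(136,152),.083),("tg",(190,268),.083),("tg",(238,117),.083),("sg",(113,485),.049),("sg",(268,487),.049),("sg",(117,325),.083),("sg",(268,330),.083),
 ("tg",(25,118),.045),("tg",(322,265),.045),("sg",(62,392),.045),("sg",(357,392),.045),("sg",(33,533),.045)]: print(k,p,atz(pix(k,*p),z))
print("dial z.087",atz(pix("tg",226,185),.087),atz(pix("sg",187,354),.087))
E
```

```text
dial (array([ 0.5608, -0.1908,  0.0861]), np.float64(0.5429858914026352))
mouth (array([0.5064, 0.181 , 0.1476]), np.float64(0.08055973231409409))
TR (array([0.5368, 0.1561, 0.1642]), np.float64(10.705913253289223)) [0.5261 0.1512] [0.5361 0.1981]
TL (array([0.5212, 0.1909, 0.1657]), np.float64(11.470804701559775)) [0.5344 0.201 ] [0.489  0.2087]
BR (array([0.4929, 0.1709, 0.13  ]), np.float64(14.51859297023547)) [0.4772 0.1589] [0.5289 0.1568]
BL (array([0.4789, 0.2038, 0.1336]), np.float64(10.710827911048556)) [0.4901 0.2083] [0.4782 0.1658]
slot [0.4909 0.183 ] [0.5221 0.1788] [0.5065 0.1809] 0.03154991170228928 -7.65417837375288
tg (136, 152) [ 0.5714 -0.1605]
tg (190, 268) [ 0.531  -0.1794]
tg (238, 117) [ 0.5843 -0.1965]
sg (113, 485) [ 0.5473 -0.2142]
sg (268, 487) [ 0.5882 -0.1944]
sg (117, 325) [ 0.5332 -0.1866]
sg (268, 330) [ 0.5743 -0.1684]
tg (25, 118) [ 0.5869 -0.1287]
tg (322, 265) [ 0.535  -0.2371]
sg (62, 392) [ 0.5068 -0.1857]
sg (357, 392) [ 0.5876 -0.1451]
sg (33, 533) [ 0.5353 -0.2373]
dial z.087 [ 0.56   -0.1911] [ 0.5619 -0.1913]
```

```bash
cat >> h.py <<'E'
def to(st,x,y,z,yaw=None):
    from scipy.spatial.transform import Rotation as Ro
    p,e=st["position"],st["eef_rot"]
    d=Ro.from_euler("xyz",e,degrees=True).inv().apply(np.array([x,y,z])-p)
    tu=None if yaw is None else -((yaw-e[2]+180)%360-180)
    print("pose",np.round(p,4),np.round(e,2),"F",np.round(st["ft_force"],1),"M",np.round(st["moment"],2),"open",round(st["opening"],3),"ff",round(st["finger_force"],1),"t",round(st["time"],2))
    print("tool shift mm",np.round(d*1e3,1),"turn",tu)
E
python3 - <<'E'
from h import *
import cv2
im=C["top"]["pixels"].astype(int)[200:235,160:195]
m=(im[...,0]-im[...,2]>40)
v,u=np.nonzero(m); u=u+160.;v=v+200.
X=np.array([atz(("top",np.array([a,b])),.146) for a,b in zip(u,v)])
c=X.mean(0);w,V=np.linalg.eigh(np.cov(X.T));d=V[:,1]*np.sign(V[0,1]);print(len(u),c,w,np.degrees(np.arctan2(d[1],d[0])))
# valve block top edge-based
q=[(("tv",530,78),(.025,.024,0)),(("tv",684,106),(.025,-.024,0)),(("tv",503,215),(-.025,.024,0)),(("sv",567,333),(-.025,.024,0)),(("sv",663,367),(.025,.024,0)),(("sv",597,408),(.025,-.024,0)),(("sv",490,372),(-.025,-.024,0))]
# note: scene back corner etc.
s,res=fit([(pix(*a),m) for a,m in q],[.506,.181,.148,-.15]);print(s,np.degrees(s[3]),res.round(1).tolist())
g=[(("tg",136,152),(.023,.017,0)),(("tg",190,268),(-.023,.017,0)),(("tg",238,117),(.023,-.017,0)),(("sg",117,325),(-.023,.017,0)),(("sg",268,330),(.023,.017,0)),(("sg",113,485),(-.023,-.017,-.034)),(("sg",268,487),(.023,-.017,-.034)),(("tg",226,185),(0,0,.004)),(("sg",187,354),(0,0,.004))]
s,res=fit([(pix(*a),m) for a,m in g],[.561,-.19,.083,.45]);print(s,np.degrees(s[3]),res.round(1).tolist())
from plant import r
to(r.state(),.561,-.1905,.20,-154.2)
E
```

```text
96 [0.50655224 0.18163872] [1.59682381e-05 5.42043244e-05] -7.7097757994925145
[ 0.50790908  0.18088561  0.14848705 -0.19336895] -11.079224761645431 [[0.7, -1.4], [-0.7, -0.9], [-0.6, 1.1], [-0.3, -0.4], [0.6, -0.4], [-1.3, 0.5], [-0.6, 0.5]]
[ 0.55872406 -0.188328    0.07984085  0.43561558] 24.95893396905193 [[0.9, -0.3], [1.2, 0.3], [-1.6, -1.0], [0.4, -0.4], [0.9, -0.7], [-0.6, 0.6], [-0.4, 0.9], [-1.7, 0.7], [-0.4, -0.2]]
pose [0.2256 0.5821 0.2302] [-1.7988e+02 -1.0000e-02  1.5881e+02] F [-0.2  1.   1. ] M [-0.02 -0.01  0.01] open 0.994 ff 0.0 t 0.1
tool shift mm [-592.  -599.    31.3] turn -46.98990466405212
```

{"op": "apply_moves", "data": {
  "targets": [
    [[1,-0.015,-0.015,0,0],[1,-0.027,-0.027,0,0],[1,-0.027,-0.027,0,0],[1,-0.027,-0.027,0,0],[1,-0.027,-0.027,0,0],[1,-0.027,-0.027,0,0],[1,-0.027,-0.027,0,0],[1,-0.027,-0.027,0,0]]
  ],
  "squeeze": 60
}}

```text
time: 0.77
position: [0.3424, 0.3169, 0.2309]
eef_rot: [-180.0, -0.0, 158.8]
ft_force: [0.1, 0.6, 0.1]
opening: 1.005
finger_force: 0.0
```

{"op": "apply_moves", "data": {
  "targets": [
    [[1,-0.027,-0.027,0,0],[1,-0.027,-0.027,0,0],[1,-0.027,-0.027,0,0],[1,-0.027,-0.027,0,0],[1,-0.027,-0.027,0,0],[1,-0.027,-0.027,0,0],[1,-0.027,-0.027,0,0],[1,-0.027,-0.027,0,0]]
  ]
}}

```text
time: 1.43
position: [0.4657, 0.0375, 0.231]
eef_rot: [180.0, -0.0, 158.8]
ft_force: [0.8, 0.1, -0.3]
opening: 1.003
finger_force: 0.0
```

{"op": "apply_moves", "data": {
  "targets": [
    [[1,-0.027,-0.027,0,0],[1,-0.027,-0.027,0,0],[1,-0.027,-0.027,0,0],[1,-0.027,-0.027,0,0],[1,-0.027,-0.027,0,0],[1,-0.018,-0.02,0,0],[1,0,0,0,0]]
  ]
}}

```text
time: 2.02
position: [0.5539, -0.1656, 0.231]
eef_rot: [-179.9, 0.1, 158.6]
ft_force: [0.3, 0.3, 0.3]
opening: 0.997
finger_force: 0.0
```

{"op": "apply_moves", "data": {
  "targets": [
    [[1,0,0,0,-6.8],[1,0,0,0,-6.8],[1,0,0,0,-6.8],[1,0,0,0,-6.8],[1,0,0,0,-6.8],[1,0,0,0,-6.8],[1,0,0,0,-5.9],[1,0,0,0,0]]
  ]
}}

```text
time: 2.68
position: [0.5517, -0.1597, 0.2307]
eef_rot: [179.9, -0.1, -154.4]
ft_force: [0.4, 0.4, -0.3]
opening: 0.998
finger_force: 0.0
```

Run:
```python
from h import *
from plant import r
to(r.state(),.561,-.190,.10,-154.5)
```

```text
pose [ 0.5517 -0.1597  0.2307] [ 1.7993e+02 -5.0000e-02 -1.5437e+02] F [ 0.4  0.4 -0.3] M [-0.01  0.09 -0.01] open 0.998 ff 0.0 t 2.68
tool shift mm [  4.6 -31.5 130.7] turn 0.13232909284937477
```

{"op": "apply_moves", "data": {
  "targets": [
    [[1,0.0046,-0.0315,0,0],[1,0,0,0.03,0],[1,0,0,0.03,0],[1,0,0,0.03,0],[1,0,0,0.03,0],[1,0,0,0.011,0],[1,0,0,0,0]]
  ]
}}

```text
time: 3.27
position: [0.5584, -0.1892, 0.0963]
eef_rot: [179.6, -0.3, -154.6]
ft_force: [-0.4, -0.0, -0.6]
opening: 0.996
finger_force: 0.0
```

Run:
```python
from h import *
from plant import r
import cv2
to(r.state(),.561,-.190,.050,-154.5)
f=r.grab_frame("scene");g=r.grab_frame("top")
c=lambda f,x,y:cv2.resize(f["pixels"][y:y+90,x:x+90,::-1],(400,400),interpolation=cv2.INTER_CUBIC)
cv2.imwrite("pics/g1.png",np.hstack([c(f,150,220),c(g,310,150)]))
```

```text
pose [ 0.5584 -0.1892  0.0963] [ 179.62   -0.33 -154.58] F [-0.4 -0.  -0.6] M [-0.01  0.08 -0.04] open 0.996 ff 0.0 t 3.27
tool shift mm [-2.3 -2.1 46.3] turn -0.07567261218954968
```

View pics/g1.png

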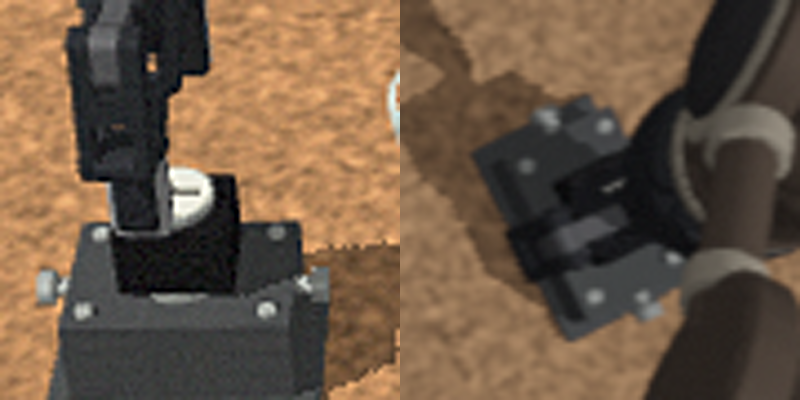

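The left crop (scene) shows the near finger's tip at about (140,233), in front of the block, with the far finger behind. I'll check that against the projection.

Run:
```python
from h import *
p=np.array([.5584,-.1892,.0963]);y=np.array([.43,-.903,0])
for d in(.036,.0425,.057):
  for dz in (0,.013):
    q=proj("scene",p+d*y+[0,0,dz]); print(d,dz,(q-[150,220]+.5)*400/90)
```

```text
0.036 0 [151.6538199  236.27352046]
0.036 0.013 [148.04786967 210.06827903]
0.0425 0 [148.61586696 248.45640642]
0.0425 0.013 [144.95589816 222.17242996]
0.057 0 [141.67874221 276.27586297]
0.057 0.013 [137.89390503 249.81803746]
```

{"op": "apply_moves", "data": {
  "targets": [
    [[1,-0.0015,-0.001,0.022,0],[1,0,0,0.022,0],[1,0,0,0,0],[1,0,0,0,0]]
  ]
}}

```text
time: 3.7
position: [0.564, -0.1912, 0.0574]
eef_rot: [-180.0, 0.0, -154.5]
ft_force: [0.3, 0.8, 0.6]
opening: 1.0
finger_force: 0.0
```

Run:
```python
from h import *
from plant import r
to(r.state(),.5605,-.190,.050,-154.5)
```

```text
pose [ 0.564  -0.1912  0.0574] [-1.7998e+02  2.0000e-02 -1.5451e+02] F [0.3 0.8 0.6] M [-0.    0.01 -0.02] open 1.0 ff 0.0 t 3.7
tool shift mm [2.7 2.6 7.4] turn -0.006037458211437752
```

{"op": "apply_moves", "data": {
  "targets": [
    [[1,0.0025,0.0025,0.007,0],[1,0,0,0,0],[1,0,0,0,0]]
  ]
}}

```text
time: 3.95
position: [0.5607, -0.1901, 0.0504]
eef_rot: [-179.9, 0.1, -154.5]
ft_force: [-0.5, -0.3, -0.2]
opening: 1.0
finger_force: 0.0
```

{"op": "apply_moves", "data": {
  "targets": [
    [[-0.2,0,0,0,0],[-0.4,0,0,0,0],[-1,0,0,0,0],[-1,0,0,0,0],[-1,0,0,0,0],[-1,0,0,0,0]]
  ],
  "squeeze": 60
}}

```text
time: 4.45
position: [0.5606, -0.1901, 0.0498]
eef_rot: [-180.0, 0.0, -154.5]
ft_force: [-1.2, 0.4, 2.8]
opening: 0.386
finger_force: 59.6
```

Run:
```python
from h import *
from plant import r
to(r.state(),.5605,-.190,.050,-154.5)
```

```text
pose [ 0.5606 -0.1901  0.0498] [-1.7997e+02  3.0000e-02 -1.5449e+02] F [-1.2  0.4  2.8] M [0.09 0.05 0.05] open 0.386 ff 59.6 t 4.45
tool shift mm [ 0.1  0.1 -0.2] turn 0.009897000657673516
```

{"op": "apply_moves", "data": {
  "targets": [
    [[-1,0,0,0,0],[-1,0,0,-0.003,0],[-1,0,0,-0.003,0],[-1,0,0,-0.003,0],[-1,0,0,-0.003,0],[-1,0,0,-0.003,0],[-1,0,0,-0.003,0],[-1,0,0,0,0]]
  ],
  "squeeze": 100
}}

```text
time: 5.12
position: [0.5604, -0.1899, 0.0683]
eef_rot: [-180.0, 0.0, -154.5]
ft_force: [0.3, 0.5, -2.2]
opening: 0.385
finger_force: 100.3
```

{"op": "apply_moves", "data": {
  "targets": [
    [[-1,0,0,-0.006,0],[-1,0,0,-0.01,0],[-1,0,0,-0.02,0],[-1,0,0,-0.03,0],[-1,0,0,-0.03,0],[-1,0,0,-0.03,0],[-1,0,0,-0.02,0],[-1,0,0,0,0]]
  ]
}}

```text
time: 5.78
position: [0.564, -0.1915, 0.2204]
eef_rot: [-179.5, 0.5, -154.5]
ft_force: [1.4, -0.4, -1.4]
opening: 0.382
finger_force: 100.2
```

Run:
```python
from h import *
from plant import r
import cv2
to(r.state(),.5066,.1812,.215,171)
f=r.grab_frame("scene");g=r.grab_frame("top")
c=lambda f,x,y:cv2.resize(f["pixels"][y:y+120,x:x+120,::-1],(400,400),interpolation=cv2.INTER_CUBIC)
cv2.imwrite("pics/g2.png",np.hstack([c(f,130,180),c(g,290,130)]))
```

```text
pose [ 0.564  -0.1915  0.2204] [-179.48    0.47 -154.48] F [ 1.4 -0.4 -1.4] M [-0.02 -0.02 -0.03] open 0.382 ff 100.2 t 5.78
tool shift mm [-108.7  361.1    3. ] turn 34.517728992960485
```

View pics/g2.png

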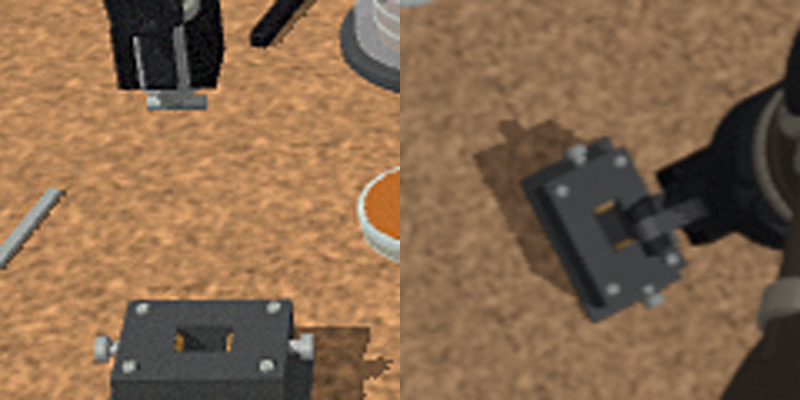

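The left crop shows the gauge free of the stand with its lug pin at (178,100), and the empty slot at (204,340). Next I turn it and carry it over to the valve.

{"op": "apply_moves", "data": {
  "targets": [
    [[-1,0,0,0,6.9],[-1,0,0,0,6.9],[-1,0,0,0,6.9],[-1,0,0,0,6.9],[-1,0,0,0,6.9],[-1,0,0,0,0]]
  ]
}}

```text
time: 6.38
position: [0.5582, -0.1891, 0.2101]
eef_rot: [179.9, -0.3, 170.9]
ft_force: [-0.5, -0.6, -2.6]
opening: 0.384
finger_force: 100.2
```

{"op": "apply_moves", "data": {
  "targets": [
    [[-1,0.005,0.015,0,0],[-1,0.009,0.03,0,0],[-1,0.009,0.03,0,0],[-1,0.009,0.03,0,0],[-1,0.009,0.03,0,0],[-1,0.009,0.03,0,0],[-1,0.009,0.03,0,0],[-1,0.009,0.03,0,0]]
  ]
}}

```text
time: 7.05
position: [0.5263, 0.045, 0.2119]
eef_rot: [180.0, -0.2, 171.2]
ft_force: [0.1, -0.1, -2.1]
opening: 0.379
finger_force: 100.2
```

{"op": "apply_moves", "data": {
  "targets": [
    [[-1,0.009,0.03,0,0],[-1,0.009,0.03,0,0],[-1,0.009,0.03,0,0],[-1,0.006,0.02,0,0],[-1,0,0.01,0,0],[-1,0,0,0,0],[-1,0,0,0,0]]
  ]
}}

```text
time: 7.63
position: [0.5137, 0.1665, 0.2125]
eef_rot: [-179.9, -0.1, 171.2]
ft_force: [-0.3, -0.8, -2.9]
opening: 0.381
finger_force: 100.2
```

Run:
```python
from h import *
from plant import r
to(r.state(),.5066,.1812,.187,171)
print("slot",atz(("scene",np.array([130+204.5*.3-.35,180+340*.3-.35])),.045))
```

```text
pose [0.5137 0.1665 0.2125] [-1.7992e+02 -7.0000e-02  1.7118e+02] F [-0.3 -0.8 -2.9] M [-0.04 -0.03  0.02] open 0.381 ff 100.2 t 7.63
tool shift mm [ 9.2 13.4 25.4] turn 0.17525658046523063
slot [ 0.56213343 -0.1917041 ]
```

{"op": "apply_moves", "data": {
  "targets": [
    [[-1,0.009,0.0134,0.012,0],[-1,0,0,0.0134,0],[-1,0,0,0,0],[-1,0,0,0,0]]
  ]
}}

```text
time: 7.97
position: [0.5068, 0.1796, 0.1868]
eef_rot: [-179.9, -0.1, 171.0]
ft_force: [-0.4, -0.2, -1.8]
opening: 0.382
finger_force: 100.2
```

Run:
```python
from h import *
from plant import r
import cv2
to(r.state(),.5066,.1812,.187,171)
f=r.grab_frame("scene");g=r.grab_frame("top")
c=lambda f,x,y:cv2.resize(f["pixels"][y:y+66,x:x+66,::-1],(396,396),interpolation=cv2.INTER_CUBIC)
cv2.imwrite("pics/g3.png",np.hstack([c(f,230,107),c(g,144,185)]))
p=r.state()["position"]; a=np.radians(-9)
for n,q in dict(stem=(0,0,-.023),l1=(.014,0,-.0195),l2=(-.014,0,-.0195),sh=(0,0,-.005)).items():
    X=p+[q[0]*np.cos(a),q[0]*np.sin(a),q[2]]; print(n,(proj("scene",X)-[230,107]+.5)*6)
```

```text
pose [0.5068 0.1796 0.1868] [-1.7989e+02 -1.5000e-01  1.7097e+02] F [-0.4 -0.2 -1.8] M [-0.   -0.02  0.03] open 0.382 ff 100.2 t 7.97
tool shift mm [ 0.4  1.5 -0.2] turn -0.03411389494829109
stem [180.72558836 151.3046327 ]
l1 [210.51846831 152.05959415]
l2 [151.06371966 133.92302696]
sh [179.99891581 107.90961953]
```

View pics/g3.png

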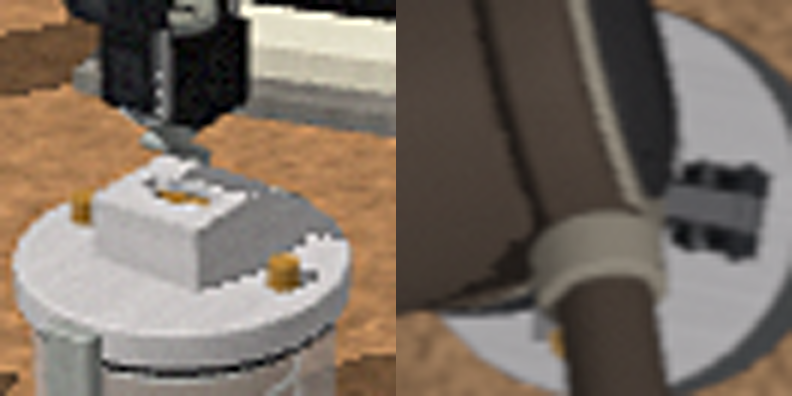

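The left crop shows the lug bar spanning roughly (145,142) to (206,156), directly above the mouth at (180,192). That is within about 1 mm of the prediction, so I trim y and descend gently.

{"op": "apply_moves", "data": {
  "targets": [
    [[-1,0.0005,0.0015,0.006,0],[-1,0,0,0.006,0],[-1,0,0,0.003,0],[-1,0,0,0.002,0],[-1,0,0,0.002,0],[-1,0,0,0,0]]
  ]
}}

```text
time: 8.57
position: [0.5069, 0.1827, 0.1683]
eef_rot: [-180.0, -0.1, 171.0]
ft_force: [0.2, 0.5, -1.9]
opening: 0.382
finger_force: 100.2
```

Run:
```python
from h import *
from plant import r
to(r.state(),.5066,.1812,.153,171)
```

```text
pose [0.5069 0.1827 0.1683] [-1.7998e+02 -5.0000e-02  1.7102e+02] F [ 0.2  0.5 -1.9] M [-0.02 -0.   -0.02] open 0.382 ff 100.2 t 8.57
tool shift mm [ 0.1 -1.5 15.3] turn 0.018596102339273557
```

{"op": "apply_moves", "data": {
  "targets": [
    [[-1,0,-0.001,0,0],[-1,0,0,0.001,0],[-1,0,0,0.001,0],[-1,0,0,0.001,0],[-1,0,0,0.001,0],[-1,0,0,0.001,0],[-1,0,0,0,0]]
  ]
}}

```text
time: 9.15
position: [0.507, 0.1817, 0.1636]
eef_rot: [-180.0, -0.0, 171.0]
ft_force: [0.9, -0.1, -2.2]
opening: 0.382
finger_force: 100.2
```

Run:
```python
from h import *
from plant import r
to(r.state(),.5066,.1812,.153,171)
```

```text
pose [0.507  0.1817 0.1636] [-1.7999e+02 -3.0000e-02  1.7102e+02] F [ 0.9 -0.1 -2.2] M [-0.03  0.01 -0.04] open 0.382 ff 100.2 t 9.15
tool shift mm [ 0.3 -0.6 10.6] turn 0.015393036843278196
```

{"op": "apply_moves", "data": {
  "targets": [
    [[-1,0,0,0.0015,0],[-1,0,0,0.0015,0],[-1,0,0,0.0015,0],[-1,0,0,0.0015,0],[-1,0,0,0,0],[-1,0,0,0,0]]
  ]
}}

```text
time: 9.65
position: [0.5075, 0.1821, 0.1585]
eef_rot: [180.0, 0.0, 171.0]
ft_force: [-0.9, 0.3, 2.1]
opening: 0.384
finger_force: 100.3
```

{"op": "apply_moves", "data": {
  "targets": [
    [[-1,0,0,0.001,0],[-1,0,0,0.001,0],[-1,0,0,0.001,0],[-1,0,0,0,0],[-1,0,0,0,0]]
  ]
}}

```text
time: 10.07
position: [0.5075, 0.182, 0.1552]
eef_rot: [180.0, 0.0, 171.0]
ft_force: [-1.1, 1.7, 3.8]
opening: 0.382
finger_force: 100.6
```

Run:
```python
from h import *
from plant import r
to(r.state(),.507,.1817,.153,171)
```

```text
pose [0.5075 0.182  0.1552] [1.7996e+02 4.0000e-02 1.7101e+02] F [-1.1  1.7  3.8] M [0.24 0.16 0.03] open 0.382 ff 100.6 t 10.07
tool shift mm [ 0.5 -0.4  2.2] turn 0.008296615972113841
```

{"op": "apply_moves", "data": {
  "targets": [
    [[-1,0,0,0.001,0],[-1,0,0,0.001,0],[-1,0,0,0,0],[-1,0,0,0,0]]
  ]
}}

```text
time: 10.4
position: [0.5075, 0.182, 0.1532]
eef_rot: [180.0, 0.0, 171.0]
ft_force: [-0.2, 1.4, 5.7]
opening: 0.379
finger_force: 100.7
```

{"op": "apply_moves", "data": {
  "targets": [
    [[-1,0,0,0.0005,0],[-1,0,0,0.0005,0],[-1,0,0,0,0],[-1,0,0,0,0]]
  ]
}}

```text
time: 10.73
position: [0.5076, 0.182, 0.1529]
eef_rot: [180.0, 0.0, 171.0]
ft_force: [-1.4, 1.8, 8.8]
opening: 0.387
finger_force: 101.6
```

Run:
```python
from h import *
from plant import r
to(r.state(),.507,.1817,.153,171)
```

```text
pose [0.5076 0.182  0.1529] [1.7997e+02 4.0000e-02 1.7101e+02] F [-1.4  1.8  8.8] M [ 0.29  0.4  -0.06] open 0.387 ff 101.6 t 10.73
tool shift mm [ 0.5 -0.4 -0.1] turn 0.011127043214202104
```

{"op": "apply_moves", "data": {
  "targets": [
    [[-1,0,0,0.001,0],[-1,0,0,0,3],[-1,0,0,0,4],[-1,0,0,0,4],[-1,0,0,0,4],[-1,0,0,0,0],[-1,0,0,0,0]]
  ]
}}

```text
time: 11.32
position: [0.5082, 0.1819, 0.1529]
eef_rot: [179.9, 0.1, 156.0]
ft_force: [-2.5, 0.5, 12.6]
opening: 0.382
finger_force: 102.0
```

Run:
```python
from h import *
from plant import r
to(r.state(),.507,.1817,.153,79)
```

```text
pose [0.5082 0.1819 0.1529] [1.7994e+02 1.1000e-01 1.5602e+02] F [-2.5  0.5 12.6] M [ 0.09  0.46 -0.  ] open 0.382 ff 102.0 t 11.32
tool shift mm [ 1.1 -0.7 -0.1] turn 77.01603648787506
```

{"op": "apply_moves", "data": {
  "targets": [
    [[-1,0,0,0,5],[-1,0,0,0,5],[-1,0,0,0,5],[-1,0,0,0,5],[-1,0,0,0,5],[-1,0,0,0,5],[-1,0,0,0,0],[-1,0,0,0,0]]
  ]
}}

```text
time: 11.98
position: [0.5079, 0.1814, 0.1529]
eef_rot: [180.0, 0.1, 126.0]
ft_force: [-3.4, -1.3, 13.2]
opening: 0.382
finger_force: 102.0
```

Run:
```python
from h import *
from plant import r
to(r.state(),.507,.1817,.153,79)
```

```text
pose [0.5079 0.1814 0.1529] [1.7997e+02 9.0000e-02 1.2603e+02] F [-3.4 -1.3 13.2] M [-0.13  0.63 -0.  ] open 0.382 ff 102.0 t 11.98
tool shift mm [ 0.7 -0.6 -0.1] turn 47.03462876544131
```

{"op": "apply_moves", "data": {
  "targets": [
    [[-1,0,0,0,5],[-1,0,0,0,5],[-1,0,0,0,5],[-1,0,0,0,5],[-1,0,0,0,5],[-1,0,0,0,5],[-1,0,0,0,5],[-1,0,0,0,0]]
  ]
}}

```text
time: 12.65
position: [0.507, 0.1811, 0.1528]
eef_rot: [-180.0, 0.1, 90.9]
ft_force: [-5.1, -2.5, 14.5]
opening: 0.384
finger_force: 102.4
```

Run:
```python
from h import *
from plant import r
to(r.state(),.507,.1817,.153,79)
```

```text
pose [0.507  0.1811 0.1528] [-1.7995e+02  1.0000e-01  9.0900e+01] F [-5.1 -2.5 14.5] M [-0.19  0.94  0.07] open 0.384 ff 102.4 t 12.65
tool shift mm [ 0.6 -0.  -0.2] turn 11.901901985733218
```

{"op": "apply_moves", "data": {
  "targets": [
    [[-1,0,0,0,3],[-1,0,0,0,3],[-1,0,0,0,3],[-1,0,0,0,0],[-1,0,0,0,0]]
  ]
}}

```text
time: 13.07
position: [0.5068, 0.1811, 0.1529]
eef_rot: [-179.9, 0.1, 82.1]
ft_force: [-6.4, -1.4, 15.2]
opening: 0.38
finger_force: 102.5
```

Run:
```python
from h import *
from plant import r
to(r.state(),.507,.1817,.153,79)
```

```text
pose [0.5068 0.1811 0.1529] [-1.7994e+02  1.1000e-01  8.2060e+01] F [-6.4 -1.4 15.2] M [-0.19  0.99  0.11] open 0.38 ff 102.5 t 13.07
tool shift mm [ 0.6  0.1 -0.1] turn 3.0572560312446058
```

{"op": "apply_moves", "data": {
  "targets": [
    [[-1,0,0,0,1.5],[-1,0,0,0,1.5],[-1,0,0,0,0],[-1,0,0,0,0]]
  ]
}}

```text
time: 13.4
position: [0.5067, 0.1812, 0.1528]
eef_rot: [-179.9, 0.1, 79.1]
ft_force: [-5.2, -1.3, 15.9]
opening: 0.381
finger_force: 102.6
```

Run:
```python
from h import *
from plant import r
to(r.state(),.507,.1817,.153,79)
```

```text
pose [0.5067 0.1812 0.1528] [-1.7993e+02  1.1000e-01  7.9070e+01] F [-5.2 -1.3 15.9] M [-0.21  1.07  0.14] open 0.381 ff 102.6 t 13.4
tool shift mm [ 0.6  0.2 -0.2] turn 0.06817352736010207
```

{"op": "apply_moves", "data": {
  "targets": [
    [[-1,0,0,0,1.5],[-1,0,0,0,0],[-1,0,0,0,0],[-1,0,0,0,0]]
  ]
}}

```text
time: 13.73
position: [0.5067, 0.1812, 0.1529]
eef_rot: [-179.9, 0.1, 77.6]
ft_force: [-5.9, -1.8, 16.0]
opening: 0.383
finger_force: 102.7
```

Run:
```python
from h import *
from plant import r
to(r.state(),.507,.1817,.153,79)
```

```text
pose [0.5067 0.1812 0.1529] [-1.7993e+02  1.1000e-01  7.7570e+01] F [-5.9 -1.8 16. ] M [-0.18  1.04  0.13] open 0.383 ff 102.7 t 13.73
tool shift mm [ 0.6  0.2 -0.1] turn -1.4310521554084517
```

{"op": "apply_moves", "data": {
  "targets": [
    [[-1,0,0,0,1.5],[-1,0,0,0,0],[-1,0,0,0,0],[-1,0,0,0,0]]
  ]
}}

```text
time: 14.07
position: [0.5067, 0.1812, 0.1529]
eef_rot: [-179.9, 0.1, 76.1]
ft_force: [-6.0, -1.6, 16.0]
opening: 0.385
finger_force: 102.6
```

Run:
```python
from h import *
from plant import r
to(r.state(),.507,.1817,.153,76)
```

```text
pose [0.5067 0.1812 0.1529] [-1.7993e+02  1.1000e-01  7.6070e+01] F [-6.  -1.6 16. ] M [-0.16  1.05  0.19] open 0.385 ff 102.6 t 14.07
tool shift mm [ 0.6  0.2 -0.1] turn 0.06944227321602625
```

{"op": "apply_moves", "data": {
  "targets": [
    [[-1,0,0,0,1.5],[-1,0,0,0,0],[-1,0,0,0,0],[-1,0,0,0,0]]
  ]
}}

```text
time: 14.4
position: [0.5066, 0.1812, 0.1528]
eef_rot: [-179.9, 0.1, 74.6]
ft_force: [-6.2, -1.2, 15.9]
opening: 0.381
finger_force: 103.0
```

Run:
```python
from h import *
from plant import r
to(r.state(),.507,.1817,.153,76)
```

```text
pose [0.5066 0.1812 0.1528] [-1.7993e+02  1.2000e-01  7.4610e+01] F [-6.2 -1.2 15.9] M [-0.12  1.11  0.29] open 0.381 ff 103.0 t 14.4
tool shift mm [ 0.6  0.3 -0.2] turn -1.391284446369923
```

{"op": "apply_moves", "data": {
  "targets": [
    [[-1,0,-0.0005,0.0005,1],[-1,0,-0.0005,0.0005,0],[-1,0,0,0,0],[-1,0,0,0,0],[-1,0,0,0,0]]
  ]
}}

```text
time: 14.82
position: [0.5065, 0.1813, 0.1529]
eef_rot: [179.9, 0.1, 73.7]
ft_force: [-6.3, -1.9, 18.6]
opening: 0.385
finger_force: 104.0
```

Run:
```python
from h import *
from plant import r
import cv2
to(r.state(),.507,.1817,.153,76)
f=r.grab_frame("scene")
cv2.imwrite("pics/g4.png",cv2.resize(f["pixels"][100:190,210:310,::-1],(800,600)[:2],interpolation=cv2.INTER_CUBIC))
```

```text
pose [0.5065 0.1813 0.1529] [1.7995e+02 1.2000e-01 7.3660e+01] F [-6.3 -1.9 18.6] M [-0.33  1.11  0.48] open 0.385 ff 104.0 t 14.82
tool shift mm [ 0.5  0.3 -0.1] turn -2.3353653265215826
```

View pics/g4.png

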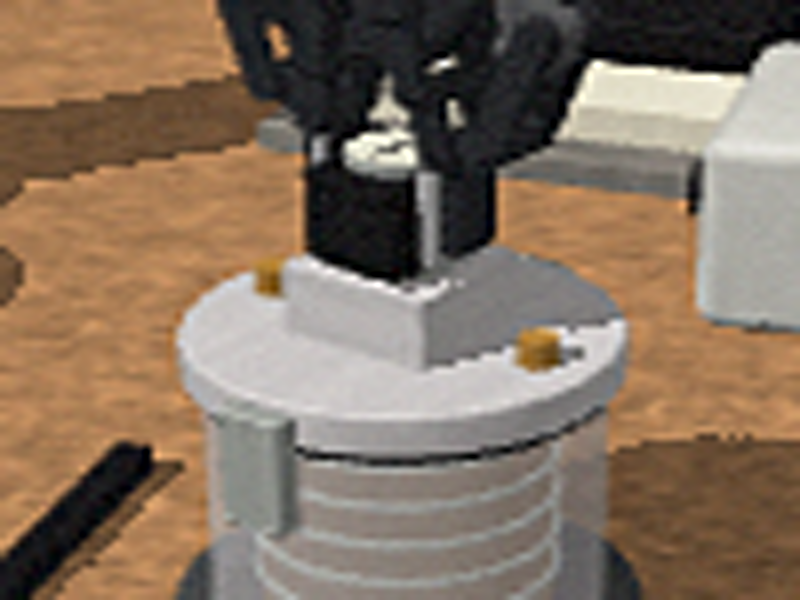

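The gauge (block at about (360,220)) is seated level on the valve block, and the torque has risen to 0.48 N m against the stop. I'm handing in.

```bash
python3 -c "
from plant import r
print(r.close_job())"
```

```text
the job is handed in; nothing more can be done
None
```

The job is handed in: the gauge is pressed down onto the valve block (about 19 N) and twisted clockwise to its stop, with the gripper still holding it, at about 15 s of the 54 s limit.

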